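# Set the capsule mixer to 8 seconds and start it

## Task

A capsule is clipped in the dental mixer on the counter. Roll the timer's knurled thumbwheel by its edge, with a light fingertip, until it clicks home with the 8 in the window, pull the clear hood fully shut, and only then press the start button down. Do not squeeze or lean hard on the wheel, and leave the other things on the counter where they are.

Things in the scene. Friction and masses are not known exactly. Their poses are not given: they have to be found in the camera images.
- mixer: White dental capsule mixer, fixed, 240 long (x), 190 wide (y). Origin: centre of underside; x to its back, z up; its front (-x) faces the robot, give or take its yaw. Front half: control panel sloping down 15 degrees to the front, 62 high at the front edge, 92 at the rear edge, 8 mm before the origin. Rear half: housing 108 high, the clear hood on top; a fork with a capsule stands 24 mm above it.
- wheel_crown (a point): Fixed point: crown of the thumbwheel, where its edge stands farthest out of the panel. Axes are the panel's: x up the slope (away from the operator), y left, z square to the panel, outwards. Axle along y, 34 mm below this point; the edge stands 7.5 mm out of a slot 46 long (x), 15 wide. The panel reaches 56 mm either way along x and is flat and free but for the button 72 mm to the right (-y).
- timer (a joint): Turn of the thumbwheel (rad): digit n is in the window at 0.6283 n (8 is 5.027); stops at 0 and 5.655 (digit 9). Grows as the wheel's top is rolled up the slope, away from the operator, 21.4 mm of edge a digit. Ten clicks: let go between digits it springs to the nearer. 1 to 2 N at the edge rolls it; a fingertip pressing 4 to 10 N drags it with little slip. Starts on a digit from 2 to 6.
- thumbwheel: The knurled wheel and its digit drum: black, 68 mm in diameter, 12 wide (y), 32 ribs 1.5 high. Origin on its axle, at the middle of the knurled part; y along the axle; turns with timer. It breaks if pressed or squeezed by the fingers with more than 30 N.
- window (a point): Centre of the digit window in the panel's face, 15 mm left of the middle of the knurled wheel: 14 by 11 mm with a black frame. White digits 11 mm high on the black drum, upright as seen from the operator's (robot's) side. Axes as wheel_crown.
- hood (a joint): Opening angle of the clear hood (rad): 0 shut, grows as it opens, to 1.5. It starts between 0.8 and 1.15. Its hinge is stiff: it stays where it is left and needs about 1 N at the lip.
- hood_hinge (a point): Fixed point: the middle of the hood's hinge line, which runs along the mixer's y, at the back of the mixer on the housing's top. Axes as mixer.
- hood_lip (a point): Middle of the top face of the grey lip on the hood's front edge; moves with the hood. Lip 60 wide (y), 16 from root to tip, 4 thick; this point lies half-way, 118 mm from the hinge line. The hood's front wall, 32 high, stands square to this face at the root. Axes as mixer when shut, turned about y by hood when open. Shut, it overhangs the panel's rear edge, 112 mm above the counter.
- start_top (a point): Centre of the top of the start button: grey, 22 mm in diameter, its top 21 mm out of the panel in a black collar 38 mm wide and 12 high, 72 mm to the right of the thumbwheel. z is its axis, square to the panel.
- start (a joint): Travel of the start button (m): 0 up, 0.005 fully down at about 5 N; it springs back.
- jar: White jar, 52 mm in diameter and 55 high, standing on the counter to the right of the mixer; origin under its centre. Leave alone.
- sanitizer: Clear pump bottle, 62 mm in diameter, 155 high to the top of its spout, standing to the left of the mixer; origin under its centre. Leave alone.
- mixing_pad: Pad of mixing paper lying flat in front and to the left of the mixer, 120 by 85 and 14 thick; origin under its centre. Leave alone.
- glasses: Safety glasses with open temples, 140 wide, 130 deep and 45 high, standing behind and to the right of the mixer; origin under the middle of the lenses. Leave alone.

How it is judged (in metres and radians):
On the way:
1. start button pressed down while the 8 stands in the window and the hood is shut (value of joint start above 0.0035 m and value of joint timer between 4.877 and 5.177 rad and value of joint hood below 0.04 rad), for 0.05 s.
At the end, for the whole second after the job is handed in: The 8 stands in the window (within 0.15 rad of its click stop), the hood is shut (within 0.04 rad), and the start button, pressed at least 3.5 of its 5 mm with both so, is up again (value of joint timer between 4.877 and 5.177 rad and value of joint hood below 0.04 rad and value of joint start below 0.001 m); the robot touches nothing.
It fails at once if start pressed while the window does not show the 8 or the hood is open (value of joint start above 0.0035 m and (value of joint timer below 4.877 rad or value of joint timer above 5.177 rad or value of joint hood above 0.04 rad)).
It fails at once if thumbwheel pressed or squeezed with more than 30 N (contact force between the fingers and thumbwheel above 30 N).
It fails at once if a bystander moved more than 25 mm or tipped (distance of any of jar, sanitizer, mixing_pad, glasses from where it was at the start of the episode above 0.025 m or angle between any of jar, sanitizer, glasses's own z axis and vertical above 0.4 rad).
It also fails if it takes over 64 s, if anything falls off the work surface, if the arm or the gripper's body presses on something with over 40 N, if the wrist force passes 120 N, or if a joint passes its speed limit or range.

## Robot

A 7-joint arm with a two-finger parallel gripper is mounted at the origin on the work surface. World frame = base frame: x ahead of the robot, y to its left, z up, the work surface at z = 0. Lengths are in mm, angles in rad, forces in N, time in s.
With the tool pointing down it reaches from about 400 to 875 mm from the base axis. Payload 6.5 kg.
Tool frame: the origin (TCP) lies between the finger pads; the fingertips stand 22 mm ahead of it and the grasp point (between the pads) lies 3 mm ahead of it (robot.tip_reach is the z of the fingertips in the tool frame, in mm); z points along the fingers, y is the line along which they close (so a half turn about z gives the same grasp; the last joint's range is limited). The gripper opens to 85 mm and grips with 20 to 120 N. Pads are 22 mm wide; open, the fingers measure 114 mm over their backs; the gripper's body (76 mm by 85 mm) begins 54 mm behind the grasp point. The pads swing forward as they close: fully open they stand 13 mm farther back than shut.
Start: joints at [-1.17, 0.536, -0.004, 1.538, 0.003, 1.067, -0.071], TCP at [292.514, 580.453, 253.29] pointing down, gripper open.
Joint ranges: [-2.7, 2.7], [-0.37, 2.16], [-1.27, 1.26], [0.24, 2.4], [-1.31, 4.45], [0.19, 1.91], [-2.76, 2.76]. Speed limits (rad/s): [2.39, 2.39, 3.14, 3.14, 3.14, 3.14, 3.14].

## Interface

Orientations are given as a unit quaternion [w, x, y, z].
In Python, from station import robot, eyes gives the robot as it stands.
- The arm moves only by the tool carry_out, never from a script. Its arguments are lists of equal length, an entry for each row: "dp": the shift along the world's x, y, z in units of 0.5 m (1.0 is 0.5 m), a list of three; "turn": the turn about the world's z in units of pi/4 rad (1.0 is pi/4 rad); "fingers": the closure, from 0 (fully open) to 1 (shut). In form: {"dp": [[tx, ty, tz], ...], "turn": [turn, ...], "fingers": [fingers, ...]}. A call has 1 to 10 rows; each row is the pose to reach, as a shift and turn from the pose commanded when the call began; what a row does not reach only later rows make up. A row lasts 1/8 s, in which the tool goes at most 62.5 mm and 10.7 degrees, less where a joint would pass 70% of its speed; a pose out of reach is approached as far as the arm can. A call with a number of a shift or a turn outside -1 to 1 is refused whole. A call with a gripper value outside its range is refused whole. The fingers move at their own pace and stop on an object; the grip force is fixed at half the most. Time passes only in rows, so rows that repeat a pose let the fingers close. It gives the time, the measured TCP pose, the force, the opening and the grip force at its end, in the units of the state.
- robot.state(): the state, without advancing time (a new reading comes with each control period).
- eyes.capture(name): name is "scene" or "top"; returns the picture (420x560x3 uint8, blue, green, red); there is no depth.
- eyes.camera_model(name): a dict with "mtx" (3x3 intrinsics, pixels), "rvec" (rotation vector, rad) and "tvec" (3), from world to camera coordinates, as OpenCV has them. Camera axes: x right, y down, z forward; pixel columns grow to the right and rows downward; lengths in mm; the calibration is good to about 2 mm. A picture is of the moment at which its call begins. camera_model takes no time and is no camera call.
- robot.close_job(): hands the job in; it is judged then, once.
The state is a dict: "t": time; "qpos": joint angles; "qvel": joint speeds; "joint_torque": joint torques, N m; "position": TCP position; "orientation": TCP orientation; "contact_force": force on the tool from outside, world axes, zero at the start; "moment": the same for the moment, N m; "grip_width": finger opening in mm; "finger_force": force on a finger pad.
Only numpy, scipy, OpenCV 4.12 (cv2) and the standard library are available. Lean on these libraries where they do the work, as an engineer would, in place of code of your own. Each camera call takes 0.05 s, during which the arm holds its last target. There are 200 camera calls.

## Working session

There is one attempt and no reset: what is moved stays moved. The work goes in short steps, Python scripts to look and compute and a tool call to move; the robot and the scene stay as the last step left them, time stands still between calls to the robot, and variables do not carry over. Pictures are saved under pics/ and viewed, at most 10 in all, crops included, and the job is handed in when it is done.

Besides the shell and the picture viewer there is one more tool, called after "Call:" by a JSON object that holds its "op" and its "data", one argument or row to a line. carry_out: Moves the arm, as the interface text tells. Shifts and turns lie within -1 to 1; 1 stands for 0.5 m of shift or pi/4 rad of turn. Its arguments: {"type":"object","properties":{"dp":{"type":"array","items":{"type":"array","items":{"type":"number","minimum":-1,"maximum":1}}},"turn":{"type":"array","items":{"type":"number","minimum":-1,"maximum":1}},"fingers":{"type":"array","items":{"type":"number"}}},"required":["dp","turn","fingers"]}

```bash
mkdir -p pics; ls; python3 - <<'E'
from station import robot, eyes
import cv2,numpy as np
for n in("scene","top"):
    cv2.imwrite(f"pics/{n}0.png",eyes.capture(n)); m=eyes.camera_model(n)
    R=cv2.Rodrigues(np.array(m["rvec"],float))[0]; print(n,np.round(m["mtx"],1).tolist(),np.round(-R.T@np.array(m["tvec"]).ravel()),np.round(R,2).tolist())
s=robot.state();print(s["t"],s["position"],s["orientation"],s["contact_force"],s["grip_width"])
E
```

```text
pics
scene [[524.5, 0.0, 278.2], [0.0, 524.5, 204.2], [0.0, 0.0, 1.0]] [1392.   -4. 1148.] [[0.03, 1.0, -0.02], [0.79, -0.04, -0.61], [-0.61, 0.01, -0.79]]
top [[490.8, 0.0, 287.0], [0.0, 490.8, 212.6], [0.0, 0.0, 1.0]] [ 401.   28. 1207.] [[-0.02, -1.0, 0.01], [-0.98, 0.02, -0.17], [0.17, -0.01, -0.98]]
0.1 [292.29025391 579.98677221 252.51367714] [-1.26381555e-04  2.31258276e-01  9.72892091e-01 -7.56615211e-04] [-0.19539996  0.36154508 -0.18391321] 85.34128656782946
```

View pics/scene0.png

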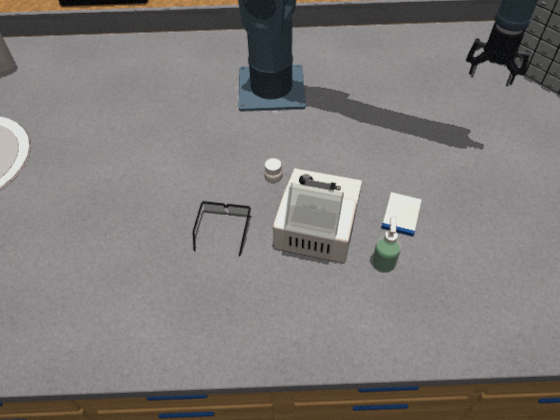

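View pics/top0.png

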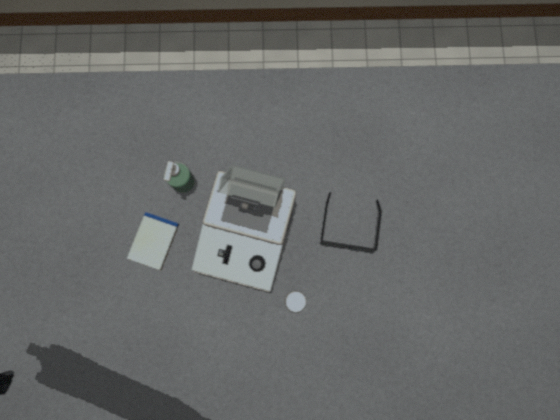

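The top view shows the mixer at about (245,230), its panel towards the image's bottom, the wheel slot near (226,254), the button near (257,263), and the open hood at (255,185). The arm stands clear of it. I'll enlarge this area.

```bash
python3 - <<'E'
import cv2,numpy as np
im=cv2.imread("pics/top0.png")
a=cv2.resize(im[155:305,185:305],None,fx=4,fy=4,interpolation=cv2.INTER_CUBIC)
M=np.zeros((600,800,3),np.uint8);M[:, :480]=a
b=cv2.resize(im[236:270,210:242],None,fx=10,fy=10,interpolation=cv2.INTER_CUBIC)
M[:340,480:800]=np.clip(b*1.5,0,255)
cv2.imwrite("pics/crop0.png",M)
E
```

```text
(no output)
```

View pics/crop0.png

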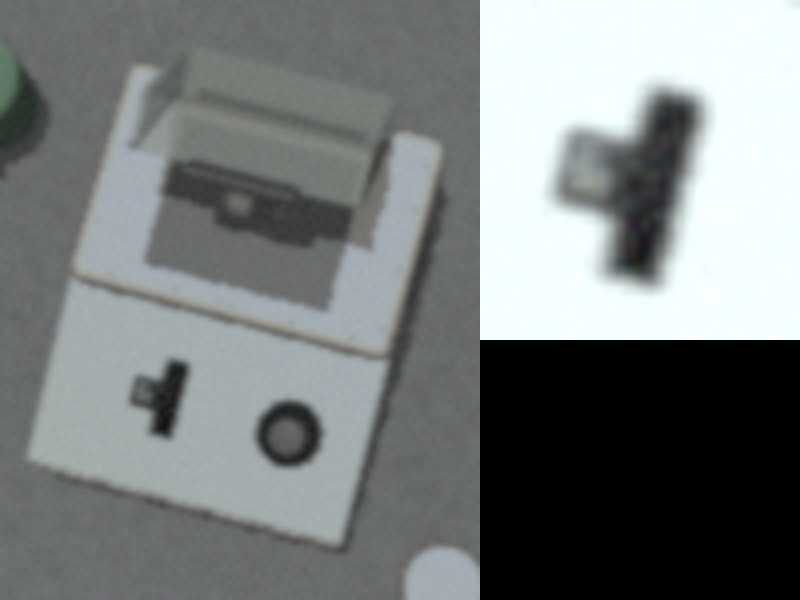

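The crops show the slot and wheel as a black bar at about (227,254), the window left of it at (221,252), and the button at (257,263). The panel's front corners are near (192,270) and (271,292). The digit is too small to read, only about 4 px. I'll roll one digit per stroke up to the stop at 9, then go back one.

```bash
cat > h.py <<'E'
from station import robot, eyes
import cv2,numpy as np
def cam(n):
    m=eyes.camera_model(n); R=cv2.Rodrigues(np.array(m["rvec"],float))[0]; t=np.array(m["tvec"],float).ravel()
    return np.array(m["mtx"]),R,-R.T@t
def cast(n,uv,z):
    K,R,c=cam(n); d=R.T@np.linalg.solve(K,[uv[0],uv[1],1.]); return c+d*(z-c[2])/d[2]
def ray(n,uv):
    K,R,c=cam(n); d=R.T@np.linalg.solve(K,[uv[0],uv[1],1.]); return c,d/np.linalg.norm(d)
def proj(n,p):
    K,R,c=cam(n); q=K@(R@(np.asarray(p,float)-c)); return q[:2]/q[2]
E
python3 - <<'E'
from h import *
im=cv2.imread("pics/top0.png"); g=cv2.cvtColor(im,cv2.COLOR_BGR2GRAY)
print(robot.tip_reach)
# dark blobs on the panel
x0,y0=205,232
sub=g[y0:285,x0:275]
m=(sub<75).astype(np.uint8)
n,l,s,c=cv2.connectedComponentsWithStats(m)
for i in range(1,n):
    if s[i,4]>8: print("blob",s[i],c[i]+[x0,y0])
# collar: filled contour
cs,_=cv2.findContours(m,cv2.RETR_EXTERNAL,cv2.CHAIN_APPROX_NONE)
for k in cs:
    if len(k)>12: print(len(k),cv2.fitEllipse(k)[0]+np.array([x0,y0]) if len(k)>5 else "", cv2.minAreaRect(k))
w=(g>115).astype(np.uint8); w=cv2.morphologyEx(w,cv2.MORPH_OPEN,np.ones((3,3)))
cs,_=cv2.findContours(w,cv2.RETR_EXTERNAL,cv2.CHAIN_APPROX_NONE)
for k in cs:
    if cv2.contourArea(k)>300: r=cv2.minAreaRect(k);print(cv2.contourArea(k),r,cv2.boxPoints(r).tolist())
for nm,uv,z in [("fl",(192,270),62),("fr",(270.8,291.8),62),("hl",(203.8,223.8),108),("hr",(282,243.8),108),("hbr",(294.8,190),108),("wheel",(227.3,254.5),80)]:
    print(nm,np.round(cast("top",uv,z),1))
print(g[236:270,214:234].tolist())
E
```

```text
22.0
blob [17 14  9 18 96] [226.22916667 254.19791667]
blob [ 45  24  15  15 126] [257.11111111 262.65873016]
40 [256.85710144 262.94718552] ((52.0, 31.0), (14.0, 14.0), 90.0)
40 [226.08655357 254.10212708] ((20.64706039428711, 22.088233947753906), (6.724844455718994, 17.679834365844727), 12.52880859375)
322.0 ((296.0, 301.0), (20.0, 20.0), 90.0) [[286.0, 291.0], [306.0, 291.0], [306.0, 311.0], [286.0, 311.0]]
1616.5 ((150.61312866210938, 242.54429626464844), (36.277976989746094, 47.938758850097656), 21.370620727539062) [[124.98690795898438, 258.2557678222656], [142.45574951171875, 213.6131591796875], [176.23934936523438, 226.83282470703125], [158.7705078125, 271.4754333496094]]
6504.0 ((242.7206573486328, 229.9383544921875), (83.49087524414062, 105.47952270507812), 14.64737606048584) [[188.99566650390625, 270.4079284667969], [215.668212890625, 168.35647583007812], [296.4456481933594, 189.46878051757812], [269.7731018066406, 291.5202331542969]]
414.0 ((256.5000305175781, 177.00001525878906), (49.962337493896484, 9.943960189819336), 14.03624439239502) [[231.05885314941406, 175.7647247
[... 3174 characters left out ...]
, 170, 170, 171, 171, 169, 154, 129, 102, 88, 70, 58, 83, 133, 163, 170, 172, 167, 169], [169, 169, 170, 170, 170, 172, 170, 166, 157, 151, 141, 127, 112, 116, 144, 166, 169, 172, 172, 171], [171, 173, 169, 170, 169, 170, 169, 171, 168, 168, 162, 161, 156, 156, 165, 170, 170, 170, 173, 172], [168, 171, 170, 169, 170, 170, 168, 170, 172, 171, 170, 170, 166, 170, 170, 172, 170, 169, 169, 171], [170, 171, 172, 170, 173, 171, 171, 172, 170, 171, 169, 169, 169, 169, 171, 171, 169, 173, 170, 172], [172, 168, 170, 169, 171, 170, 171, 168, 171, 171, 169, 171, 170, 170, 171, 170, 170, 170, 169, 170], [169, 170, 168, 171, 171, 173, 170, 169, 171, 169, 172, 171, 170, 172, 169, 171, 173, 172, 171, 170]]
```

```bash
python3 - <<'E'
from h import *
c=lambda uv,z:cast("top",uv,z)
a=c((229.1,244.9),83);b=c((224.9,263.5),71);print("slot",a,b,np.hypot(*(a-b)[:2]),np.degrees(np.arctan2(*(a-b)[[1,0]])))
s=(a+b)/2
g=cv2.cvtColor(cv2.imread("pics/top0.png"),cv2.COLOR_BGR2GRAY)
sub=g[252:275,246:269].astype(float); 
# collar outline: half-level dark mask, filled
k=cv2.resize(sub,None,fx=8,fy=8,interpolation=cv2.INTER_CUBIC); m=(k<110).astype(np.uint8)
cs,_=cv2.findContours(m,cv2.RETR_EXTERNAL,cv2.CHAIN_APPROX_NONE); kk=max(cs,key=cv2.contourArea)
e=cv2.fitEllipse(kk);uv=(np.array(e[0])+.5)/8-.5+[246,252];print("collar",uv,np.array(e[1])/8)
p=c(uv,77+6);print(p)
d=s[:2]-p[:2];print("slot centre",s,"dist",np.hypot(*d),"yaw",np.degrees(np.arctan2(*d[::-1]))-90)
for y in(-16.7,-15.8,-14.6):
    t=np.radians(y);u=np.array([np.cos(t),np.sin(t)]);v=np.array([-u[1],u[0]])
    fm=(c((192,270),62)+c((270.8,291.8),62))[:2]/2
    print(y,"origin from front",fm+120*u,"slot rel",(s[:2]-fm-120*u)@np.c_[u,v],"button rel",(p[:2]-fm-120*u)@np.c_[u,v])
    hm=(c((203.8,223.8),108)+c((282,243.8),108))[:2]/2
    print("  housing front rel",(hm-fm-120*u)@np.c_[u,v])
E
```

```text
slot [526.63063471 146.01081797  83.        ] [485.14946042 157.12685193  71.        ] 42.94477886095339 -15.001529449179817
collar [256.84849739 263.03901863] [16.22228813 16.49660492]
[483.56468414  82.93970525  83.        ]
slot centre [505.89004756 151.56883495  77.        ] dist 72.16910208505212 yaw -18.019939036509953
-16.7 origin from front [560.38750164 109.06255752] slot rel [-64.4135134   25.05305196] button rel [-66.07594631 -47.09690031]
  housing front rel [-12.54662098  -0.23089122]
-15.8 origin from front [560.91496148 110.87219026] slot rel [-64.02685473  24.17684665] button rel [-66.82236474 -47.9380923 ]
  housing front rel [-12.56350392  -1.91866705]
-14.6 origin from front [561.57390271 113.29749691] slot rel [-63.53280889  22.99933115] button rel [-67.83796714 -49.04124705]
  housing front rel [-12.62724805  -4.16822647]
```

Call:
{"op": "carry_out", "data": {
  "dp": [
    [0.05,-0.105,0],
    [0.1,-0.21,0],
    [0.15,-0.315,0],
    [0.205,-0.42,0],
    [0.255,-0.53,0],
    [0.31,-0.64,0],
    [0.36,-0.75,0],
    [0.411,-0.853,0],
    [0.411,-0.853,-0.1],
    [0.411,-0.853,-0.2]
  ],
  "turn": [0.03,0.06,0.09,0.12,0.15,0.18,0.21,0.231,0.231,0.231],
  "fingers": [1,1,1,1,1,1,1,1,1,1]
}}

```text
t: 1.35
position: [498.7, 153.2, 152.5]
orientation: [0.001, 0.143, 0.99, 0.0]
contact_force: [0.4, 0.9, -0.7]
grip_width: 0.2
finger_force: 0.0
```

Call:
{"op": "carry_out", "data": {
  "dp": [
    [0,0,-0.04],
    [0,0,-0.08],
    [0,0,-0.08],
    [0,0,-0.08]
  ],
  "turn": [0,0,0,0],
  "fingers": [1,1,1,1]
}}

```text
t: 1.85
position: [498.3, 154.0, 113.9]
orientation: [0.0, 0.142, 0.99, 0.0]
contact_force: [0.1, -0.4, 0.4]
grip_width: 0.3
finger_force: 0.0
```

```bash
python3 - <<'E'
from h import *
im=eyes.capture("scene"); s=robot.state(); print(s["position"],s["contact_force"])
p=np.array(s["position"]);print(proj("scene",p-[0,0,22]),proj("top",p))
t=eyes.capture("top")
a=cv2.resize(im[140:260,230:400],None,fx=4,fy=4,interpolation=cv2.INTER_CUBIC)
M=np.zeros((600,680,3),np.uint8);M[:480]=a
cv2.imwrite("pics/low.png",M[:480]);cv2.imwrite("pics/top1.png",t)
E
```

```text
[498.58175236 154.16198041 114.13613523] [-1.13737367 -0.07375364 -0.05679895]
[333.10837264 181.20798804] [224.0058102  256.03196792]
```

View pics/low.png

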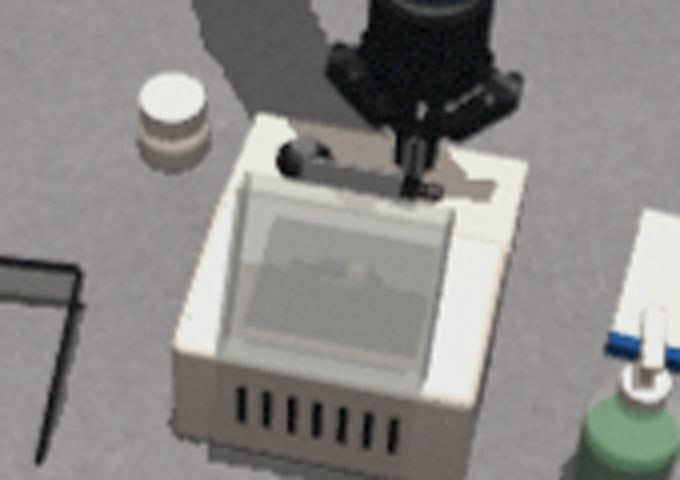

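The fingertip is just in front of the wheel, with the tip at crop (412,168) and the wheel at (412,188), as projected. Now I'll probe down lightly.

Call:
{"op": "carry_out", "data": {
  "dp": [
    [0,0,-0.005],
    [0,0,-0.01],
    [0,0,-0.01]
  ],
  "turn": [0,0,0],
  "fingers": [1,1,1]
}}

```text
t: 2.33
position: [497.9, 153.9, 108.2]
orientation: [-0.0, 0.142, 0.99, -0.0]
contact_force: [0.3, -0.0, -0.3]
grip_width: 0.1
finger_force: 0.0
```

Call:
{"op": "carry_out", "data": {
  "dp": [
    [0,0,-0.002],
    [0,0,-0.002]
  ],
  "turn": [0,0],
  "fingers": [1,1]
}}

```text
t: 2.58
position: [498.0, 154.0, 107.3]
orientation: [0.0, 0.142, 0.99, 0.0]
contact_force: [0.3, 0.5, -0.4]
grip_width: -0.1
finger_force: 0.0
```

Call:
{"op": "carry_out", "data": {
  "dp": [
    [0,0,-0.002],
    [0,0,-0.002]
  ],
  "turn": [0,0],
  "fingers": [1,1]
}}

```text
t: 2.82
position: [498.1, 154.0, 106.8]
orientation: [0.0, 0.142, 0.99, 0.0]
contact_force: [-1.3, -1.5, 6.8]
grip_width: -0.3
finger_force: 3.6
```

Call:
{"op": "carry_out", "data": {
  "dp": [
    [0.004,-0.001,0],
    [0.008,-0.002,0],
    [0.012,-0.0035,0],
    [0.016,-0.0045,0],
    [0.02,-0.006,0]
  ],
  "turn": [0,0,0,0,0],
  "fingers": [1,1,1,1,1]
}}

```text
t: 3.45
position: [509.0, 150.9, 107.5]
orientation: [0.001, 0.142, 0.99, 0.0]
contact_force: [-1.9, -1.4, 11.8]
grip_width: 0.2
finger_force: 5.7
```

Call:
{"op": "carry_out", "data": {
  "dp": [
    [0.004,-0.001,0],
    [0.008,-0.002,0],
    [0.012,-0.0035,0],
    [0.016,-0.0045,0],
    [0.02,-0.006,0]
  ],
  "turn": [0,0,0,0,0],
  "fingers": [1,1,1,1,1]
}}

```text
t: 4.08
position: [519.1, 148.0, 107.5]
orientation: [0.001, 0.142, 0.99, 0.0]
contact_force: [-2.0, -2.0, 11.4]
grip_width: -0.1
finger_force: 5.6
```

Call:
{"op": "carry_out", "data": {
  "dp": [
    [0,0,0.01],
    [0,0,0.01],
    [-0.042,0.012,0.01],
    [-0.042,0.012,0.006],
    [-0.042,0.012,0.0008],
    [-0.034,0.0095,0.0008],
    [-0.026,0.0075,0.0008],
    [-0.018,0.005,0.0008],
    [-0.009,0.0025,0.0008],
    [0,0,0.0008]
  ],
  "turn": [0,0,0,0,0,0,0,0,0,0],
  "fingers": [1,1,1,1,1,1,1,1,1,1]
}}

```text
t: 5.32
position: [519.3, 147.7, 107.4]
orientation: [0.001, 0.143, 0.99, 0.0]
contact_force: [-3.4, 0.1, 10.3]
grip_width: -0.1
finger_force: 4.8
```

Call:
{"op": "carry_out", "data": {
  "dp": [
    [0,0,0.01],
    [0,0,0.01],
    [-0.042,0.012,0.01],
    [-0.042,0.012,0.006],
    [-0.042,0.012,0],
    [-0.034,0.0095,0],
    [-0.026,0.0075,0],
    [-0.018,0.005,0],
    [-0.009,0.0025,0],
    [0,0,0]
  ],
  "turn": [0,0,0,0,0,0,0,0,0,0],
  "fingers": [1,1,1,1,1,1,1,1,1,1]
}}

```text
t: 6.58
position: [517.1, 148.3, 107.1]
orientation: [-0.002, 0.142, 0.99, -0.0]
contact_force: [-13.9, 2.1, 19.0]
grip_width: -0.1
finger_force: 9.3
```

Call:
{"op": "carry_out", "data": {
  "dp": [
    [0,0,0.02],
    [0,0,0.06],
    [0,0,0.1],
    [-0.05,0.1,0.1],
    [-0.08,0.2,0.1],
    [-0.1,0.3,0.1],
    [-0.12,0.4,0.1],
    [-0.12,0.4,0.1]
  ],
  "turn": [0,0,0,0,0,0,0,0],
  "fingers": [1,1,1,1,1,1,1,1]
}}

```text
t: 7.58
position: [456.6, 353.3, 156.9]
orientation: [0.0, 0.139, 0.99, 0.002]
contact_force: [0.8, -0.6, -0.2]
grip_width: -0.0
finger_force: 0.0
```

```bash
python3 - <<'E'
from h import *
ts=np.mean([eyes.capture("top").astype(float) for _ in range(6)],0); np.save("top2.npy",ts)
s=robot.state();print(s["t"],s["position"],s["contact_force"])
a=cv2.imread("pics/top0.png").astype(float)
f=lambda i:np.clip(cv2.resize(i[244:262,212:236],None,fx=16,fy=16,interpolation=cv2.INTER_CUBIC)*1.6,0,255)
cv2.imwrite("pics/win2.png",np.hstack([f(a),f(ts)]))
E
```

```text
7.875 [458.89546097 346.32023712 156.72336864] [ 0.02319741 -0.29745278 -0.69047021][ WARN:0@5.825] global loadsave.cpp:1063 imwrite_ Unsupported depth image for selected encoder is fallbacked to CV_8U.
```

View pics/win2.png

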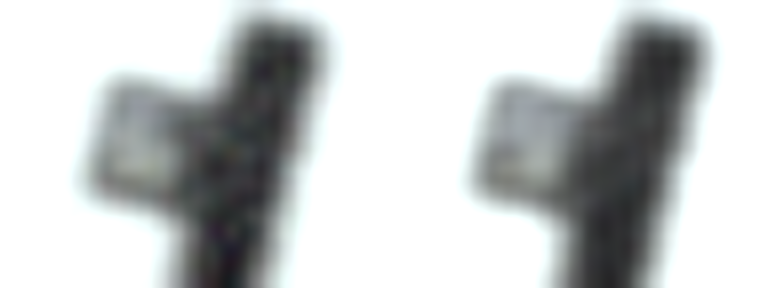

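The window's look is only slightly different between the two (grey patch at about (220,252)), and the digit is still not legible. I'll compare the pixels numerically.

```bash
python3 - <<'E'
from h import *
ts=np.load("top2.npy");a=cv2.imread("pics/top0.png").astype(float)
for n,i in(("before",a),("now",ts)): print(n);print(np.round(i.mean(2)[247:258,216:226]).astype(int))
print("diff");print(np.round((ts-a).mean(2)[243:266,216:233]).astype(int))
E
```

```text
before
[[170 170 170 170 168 169 169 172 164 141]
 [168 170 163 149 149 155 161 163 159 132]
 [169 164 139 111 105 111 125 135 132 108]
 [169 158 128  94  96  94  86  86  86  72]
 [167 153 118  95  99  91  76  63  59  51]
 [165 146 109 102 102  90  75  57  53  51]
 [165 134  97  96 104  99  89  63  47  38]
 [158 125  86  95 101  97  88  60  41  28]
 [155 125  88  79  78  81  73  48  42  35]
 [163 145 122 106  94  81  65  51  47  36]
 [164 166 160 153 144 130  99  71  43  29]]
now
[[178 178 177 175 175 177 178 177 172 147]
 [178 177 168 159 157 162 167 170 165 135]
 [178 171 148 116 109 119 131 140 137 112]
 [177 168 133  98 101 100  93  94  92  76]
 [175 159 122 100 104 100  97  87  68  54]
 [173 151 114  98 101 101  98  80  59  52]
 [171 141  96  82  91 104  98  72  50  43]
 [167 132  88  85  93 103  93  62  43  36]
 [163 131  92  80  81  85  76  55  41  38]
 [170 151 128 109  99  85  66  55  48  37]
 [177 172 165 160 154 133 103  71  45  30]]
diff
[[  8   7   4   7  10   6   8   9   8   6   5   9   8  10   9  10   8]
 [  5   7   7   6  10  10   7   8   8   8   6   3   7   5   6   8
[... 797 characters left out ...]
  6   3   6   5   1   4   1   1   1   2   4   3   5   8   7]
 [ 13   6   5   6  10   4   4   0   2   1   2  -7   0   3   9   6   6]
 [  7   8   9   7   8   8   2   1  -5  -1  -4   6   5   4   9   6   8]
 [  7  11   8   6   8   7   2   2  -2   0   6   1   4   9   8   9   8]
 [  6   7   8   7   5   8   7   3   3  -1  10  -2   2   7   8   8   9]
 [  9   7   7   8   8   6   2  -1   2   3   6  -2   4   7   8   7   9]
 [  7   6   9   7  10   7  10  12   7   9  -2   0   4   5   8   8  10]
 [  8   7   7   7   6   9  10  10   1   5   6   5   6   7   8   6  10]
 [  8   7   9   6   8   8   9   7   7   6  10  11   9   8   8   5   6]
 [  8   8   9   8   9   7   8   7  11   7   7   9   5   7   8   9   5]]
```

Before, the upper right of the digit was dark and the lower left lit, which reads as 6. Now it is the reverse, which reads as 9. That agrees with three strokes from 6 and the stop felt at the end. Next I'll roll one digit back.

Call:
{"op": "carry_out", "data": {
  "dp": [
    [0.02,-0.1,0],
    [0.05,-0.2,0],
    [0.08,-0.3,0],
    [0.12,-0.4,0],
    [0.12,-0.4,-0.04],
    [0.12,-0.4,-0.08],
    [0.12,-0.4,-0.09],
    [0.12,-0.4,-0.096]
  ],
  "turn": [0,0,0,0,0,0,0,0],
  "fingers": [1,1,1,1,1,1,1,1]
}}

```text
t: 8.88
position: [518.3, 147.6, 108.9]
orientation: [0.0, 0.143, 0.99, 0.0]
contact_force: [-0.8, 0.2, 0.2]
grip_width: 0.1
finger_force: 0.0
```

Call:
{"op": "carry_out", "data": {
  "dp": [
    [0,0,-0.002],
    [0,0,-0.004],
    [-0.008,0.002,-0.004],
    [-0.016,0.005,-0.004],
    [-0.024,0.007,-0.004],
    [-0.032,0.0095,-0.004],
    [-0.04,0.012,-0.004]
  ],
  "turn": [0,0,0,0,0,0,0],
  "fingers": [1,1,1,1,1,1,1]
}}

```text
t: 9.75
position: [498.0, 154.2, 106.9]
orientation: [0.0, 0.142, 0.99, 0.0]
contact_force: [1.3, -0.4, 3.3]
grip_width: 0.1
finger_force: 1.3
```

Call:
{"op": "carry_out", "data": {
  "dp": [
    [0,0,0.02],
    [0,0,0.06],
    [0,0,0.1],
    [-0.02,0.1,0.1],
    [-0.04,0.2,0.1],
    [-0.06,0.3,0.1],
    [-0.08,0.39,0.1],
    [-0.08,0.39,0.1]
  ],
  "turn": [0,0,0,0,0,0,0,0],
  "fingers": [1,1,1,1,1,1,1,1]
}}

```text
t: 10.75
position: [454.7, 353.4, 156.5]
orientation: [-0.001, 0.139, 0.99, 0.001]
contact_force: [0.6, -0.5, 0.0]
grip_width: 0.0
finger_force: 0.0
```

```bash
python3 - <<'E'
from h import *
t3=np.mean([eyes.capture("top").astype(float) for _ in range(6)],0); np.save("top3.npy",t3)
sc=eyes.capture("scene"); cv2.imwrite("pics/scene3.png",sc)
ts=np.load("top2.npy");a=cv2.imread("pics/top0.png").astype(float)
g=lambda i:i.mean(2)[247:258,216:226]
print(np.round(g(t3)).astype(int)); print("vs 9");print(np.round(g(t3)-g(ts)).astype(int)); print("vs 6");print(np.round(g(t3)-g(a)).astype(int))
M=np.vstack([cv2.resize(sc[155:255,265:365],None,fx=4,fy=4,interpolation=cv2.INTER_CUBIC)])
N=cv2.resize(t3[160:260,205:305],None,fx=4,fy=4,interpolation=cv2.INTER_CUBIC)
cv2.imwrite("pics/hood.png",np.clip(np.hstack([M,N]),0,255).astype(np.uint8))
E
```

```text
[[178 178 178 175 176 178 178 177 171 147]
 [177 176 169 157 155 163 168 170 166 137]
 [177 172 147 112 102 112 127 138 138 113]
 [176 166 131  82  60  62  75  86  89  78]
 [175 158 120  82  75  76  65  56  56  53]
 [172 153 114 102 114 111  91  61  48  45]
 [170 140 100 104 114 112  98  66  45  42]
 [167 130  87  94 110 119 107  69  44  37]
 [163 129  90  78  83 100  93  64  45  36]
 [170 153 128 108  99  90  74  59  49  37]
 [176 171 164 160 152 135 104  73  48  34]]
vs 9
[[  0   0   0   0   1   1   1   0   0   0]
 [  0  -1   1  -2  -1   0   1   0   1   2]
 [ -2   1  -1  -4  -7  -6  -4  -2   1   1]
 [ -1  -2  -3 -17 -42 -37 -18  -8  -3   1]
 [  0  -1  -2 -18 -29 -23 -32 -31 -12  -2]
 [ -1   2   0   4  13  10  -7 -19 -12  -7]
 [ -1   0   4  22  22   8   1  -6  -5  -1]
 [  0  -2  -1   9  17  16  13   7   2   1]
 [  0  -2  -2  -2   2  15  17   9   3  -1]
 [  0   2   0  -1  -1   5   8   4   1   0]
 [ -1  -1  -1   0  -1   1   1   2   3   4]]
vs 6
[[  8   8   8   5   8   9   9   6   7   6]
 [  9   6   7   8   6   7   7   8   7   5]
 [  8   8   7   1  -3   1   2   3   6   5]
 [  7   8   3 -13 -36 -32 -11  -1   3   6]
 [  8   5   2 -13 -24 -14 -11  -7  -3   2]
 [  7   7   5   0  12  21  16   4  -5  -6]
 [  5   6   3   8  10  14   9   3  -2   4]
 [  8   5   1   0   8  22  19   9   3   9]
 [  8   4   2  -1   5  20  20  15   3   2]
 [  7   8   6   2   5   9   9   8   2   1]
 [ 13   5   4   6   8   5   6   3   5   5]]
```

View pics/hood.png

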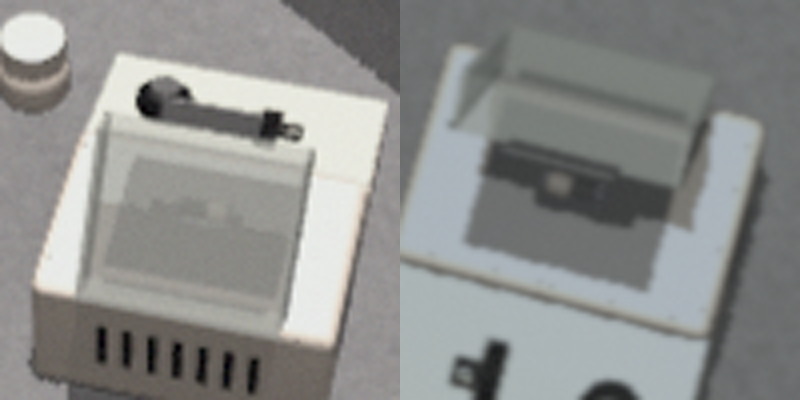

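The hood stands open, with its lip along crop (105–310,115–150) in the scene view. The window's pixels are dark at the top and bright lower down, so the digit may not be centred. I'll check again.

```bash
python3 - <<'E'
from h import *
t4=np.mean([eyes.capture("top").astype(float) for _ in range(8)],0); np.save("top4.npy",t4)
ts=np.load("top2.npy");t3=np.load("top3.npy");a=cv2.imread("pics/top0.png").astype(float)
print(robot.state()["t"],np.abs(t4-t3)[247:258,216:226].mean())
f=lambda i:np.clip((cv2.warpAffine(i,np.array([[.97,-.24,0],[.24,.97,0]])@np.diag([1,1,1]),(1,1)) if 0 else cv2.resize(i[246:259,214:227],None,fx=20,fy=20,interpolation=cv2.INTER_CUBIC)-35)*2.2,0,255)
cv2.imwrite("pics/win4.png",np.hstack([f(a),f(ts),f(t4)]).astype(np.uint8))
E
```

```text
11.5 0.749873737373737
```

View pics/win4.png

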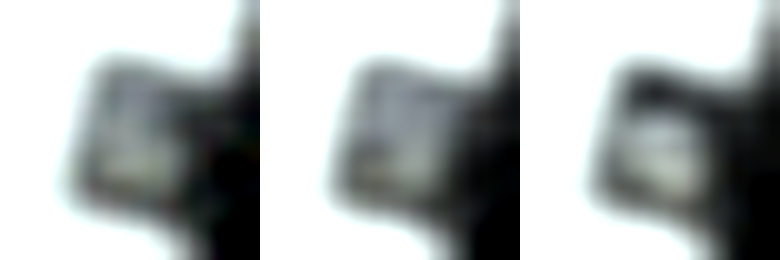

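```bash
cat >> h.py <<'E'
def prof(im,c=(220.9,252.6),rows=np.arange(-5,5.6,.5),cols=np.arange(-1.5,1.6,.5)):
    # window axes in pixels: up-slope a, right b
    a=np.array([.225,-.974]);b=np.array([.974,.225])
    P=np.array([[np.array(c)+r*a+q*b for q in cols] for r in -rows],np.float32)
    g=im.mean(2).astype(np.float32)
    return cv2.remap(g,P[...,0].copy(),P[...,1].copy(),cv2.INTER_LINEAR)
E
python3 - <<'E'
from h import *
t4=np.load("top4.npy");ts=np.load("top2.npy");a=cv2.imread("pics/top0.png").astype(float)
pa,pb,pc=[prof(i) for i in(a,ts,t4)]
print("rows top->bottom: 0.5px=1.25mm; mean, then left/mid/right for 9, now")
for i in range(len(pa)): print(-5+.5*i,np.round([pa[i].mean()+5,pb[i].mean(),pc[i].mean()]),np.round(pb[i,[0,2,4,6]]),np.round(pc[i,[0,2,4,6]]))
E
```

```text
rows top->bottom: 0.5px=1.25mm; mean, then left/mid/right for 9, now
-5.0 [167. 169. 169.] [169. 169. 170. 166.] [169. 169. 170. 165.]
-4.5 [157. 158. 158.] [161. 161. 157. 152.] [161. 160. 156. 151.]
-4.0 [139. 140. 137.] [141. 139. 140. 138.] [138. 136. 138. 137.]
-3.5 [117. 119. 112.] [119. 119. 121. 115.] [112. 110. 114. 111.]
-3.0 [102. 103.  86.] [107. 108. 102.  94.] [87. 85. 88. 85.]
-2.5 [93. 97. 68.] [103. 100.  95.  91.] [66. 63. 73. 70.]
-2.0 [90. 97. 66.] [102. 100.  97.  89.] [66. 69. 69. 57.]
-1.5 [89. 98. 74.] [102. 101.  98.  88.] [75. 77. 76. 64.]
-1.0 [91. 98. 89.] [102. 101.  99.  87.] [87. 94. 92. 73.]
-0.5 [ 94.  99. 102.] [100. 101. 100.  88.] [103. 113. 103.  80.]
0.0 [ 99.  97. 105.] [ 96.  99. 101.  88.] [108. 113. 106.  85.]
0.5 [101.  95. 107.] [ 88.  95. 102.  89.] [107. 113. 109.  93.]
1.0 [101.  94. 109.] [ 85.  94. 102.  90.] [104. 112. 115. 101.]
1.5 [ 99.  92. 107.] [85. 93. 99. 85.] [ 97. 110. 115. 100.]
2.0 [91. 86. 98.] [84. 88. 91. 79.] [ 90.  98. 106.  95.]
2.5 [84. 81. 89.] [83. 82. 85. 75.] [83. 85. 97. 88.]
3.0 [87. 85. 89.] [88. 89. 87. 73.] [86. 90. 94. 81.]
3.5 [99. 98. 99.] [105. 101.  97.  89.] [104. 101. 100.  94.]
4.0 [122. 122. 122.] [125. 124. 123. 112.] [124. 123. 124. 115.]
4.5 [145. 146. 146.] [148. 151. 148. 133.] [148. 151. 148. 134.]
5.0 [159. 161. 161.] [165. 164. 162. 152.] [165. 164. 162. 153.]
5.5 [168. 171. 171.] [171. 173. 173. 163.] [172. 173. 172. 163.]
```

Call:
{"op": "carry_out", "data": {
  "dp": [
    [0.02,-0.1,0],
    [0.04,-0.2,0],
    [0.06,-0.3,0],
    [0.08,-0.39,0],
    [0.08,-0.39,-0.04],
    [0.08,-0.39,-0.08],
    [0.08,-0.39,-0.095],
    [0.08,-0.39,-0.1],
    [0.08,-0.39,-0.1004]
  ],
  "turn": [0,0,0,0,0,0,0,0,0],
  "fingers": [1,1,1,1,1,1,1,1,1]
}}

```text
t: 12.62
position: [498.1, 153.8, 107.1]
orientation: [0.0, 0.142, 0.99, -0.0]
contact_force: [-1.3, -1.3, 1.8]
grip_width: -0.1
finger_force: 1.2
```

Call:
{"op": "carry_out", "data": {
  "dp": [
    [0.005,-0.0015,0],
    [0.01,-0.003,0]
  ],
  "turn": [0,0],
  "fingers": [1,1]
}}

```text
t: 12.88
position: [502.4, 152.6, 107.3]
orientation: [-0.001, 0.142, 0.99, -0.0]
contact_force: [-8.6, -0.6, 12.2]
grip_width: 0.1
finger_force: 6.3
```

Call:
{"op": "carry_out", "data": {
  "dp": [
    [0.005,-0.0015,0],
    [0.01,-0.003,0]
  ],
  "turn": [0,0],
  "fingers": [1,1]
}}

```text
t: 13.12
position: [503.6, 152.4, 107.1]
orientation: [-0.004, 0.141, 0.99, -0.0]
contact_force: [-13.5, 1.7, 20.2]
grip_width: -0.0
finger_force: 9.8
```

Call:
{"op": "carry_out", "data": {
  "dp": [
    [0,0,0.02],
    [0,0,0.06],
    [0,0,0.1],
    [-0.02,0.1,0.1],
    [-0.04,0.2,0.1],
    [-0.06,0.3,0.1],
    [-0.08,0.39,0.1],
    [-0.08,0.39,0.1]
  ],
  "turn": [0,0,0,0,0,0,0,0],
  "fingers": [1,1,1,1,1,1,1,1]
}}

```text
t: 14.12
position: [466.6, 351.3, 157.1]
orientation: [0.0, 0.139, 0.99, 0.002]
contact_force: [0.3, -0.4, -0.1]
grip_width: 0.4
finger_force: 0.0
```

```bash
python3 - <<'E'
from h import *
t5=np.mean([eyes.capture("top").astype(float) for _ in range(5)],0); np.save("top5.npy",t5)
p=[prof(i) for i in(np.load("top2.npy"),np.load("top4.npy"),t5)]
for i in range(2,18): print(-5+.5*i,[np.round(q[i,[0,2,4,6]]).astype(int).tolist() for q in p])
E
```

```text
-4.0 [[141, 139, 140, 138], [138, 136, 138, 137], [141, 139, 140, 138]]
-3.5 [[119, 119, 121, 115], [112, 110, 114, 111], [119, 119, 120, 115]]
-3.0 [[107, 108, 102, 94], [87, 85, 88, 85], [108, 108, 102, 94]]
-2.5 [[103, 100, 95, 91], [66, 63, 73, 70], [104, 101, 96, 91]]
-2.0 [[102, 100, 97, 89], [66, 69, 69, 57], [103, 101, 97, 89]]
-1.5 [[102, 101, 98, 88], [75, 77, 76, 64], [103, 101, 98, 88]]
-1.0 [[102, 101, 99, 87], [87, 94, 92, 73], [102, 101, 98, 87]]
-0.5 [[100, 101, 100, 88], [103, 113, 103, 80], [100, 100, 99, 88]]
0.0 [[96, 99, 101, 88], [108, 113, 106, 85], [96, 98, 102, 89]]
0.5 [[88, 95, 102, 89], [107, 113, 109, 93], [88, 95, 102, 90]]
1.0 [[85, 94, 102, 90], [104, 112, 115, 101], [85, 94, 102, 90]]
1.5 [[85, 93, 99, 85], [97, 110, 115, 100], [86, 95, 98, 86]]
2.0 [[84, 88, 91, 79], [90, 98, 106, 95], [84, 88, 90, 80]]
2.5 [[83, 82, 85, 75], [83, 85, 97, 88], [82, 80, 85, 76]]
3.0 [[88, 89, 87, 73], [86, 90, 94, 81], [88, 88, 87, 74]]
3.5 [[105, 101, 97, 89], [104, 101, 100, 94], [105, 101, 98, 90]]
```

The window shows exactly the "9" picture again, so the wheel is at the stop. The first downward roll evidently slipped. I'll repeat it in small steps and watch the forces.

Call:
{"op": "carry_out", "data": {
  "dp": [
    [0.02,-0.1,0],
    [0.05,-0.2,0],
    [0.08,-0.3,0],
    [0.101,-0.396,0],
    [0.101,-0.396,-0.04],
    [0.101,-0.396,-0.08],
    [0.101,-0.396,-0.096],
    [0.101,-0.396,-0.1],
    [0.101,-0.396,-0.1]
  ],
  "turn": [0,0,0,0,0,0,0,0,0],
  "fingers": [1,1,1,1,1,1,1,1,1]
}}

```text
t: 15.5
position: [518.4, 146.6, 107.5]
orientation: [-0.0, 0.143, 0.99, -0.001]
contact_force: [-3.7, -2.2, 8.1]
grip_width: 0.3
finger_force: 4.3
```

Call:
{"op": "carry_out", "data": {
  "dp": [
    [-0.005,0.0015,0],
    [-0.01,0.003,0]
  ],
  "turn": [0,0],
  "fingers": [1,1]
}}

```text
t: 15.75
position: [515.3, 148.7, 107.7]
orientation: [0.002, 0.143, 0.99, 0.0]
contact_force: [3.1, -2.7, 4.6]
grip_width: 0.1
finger_force: 2.4
```

Call:
{"op": "carry_out", "data": {
  "dp": [
    [-0.005,0.0015,0],
    [-0.01,0.003,0]
  ],
  "turn": [0,0],
  "fingers": [1,1]
}}

```text
t: 16.0
position: [510.0, 150.7, 107.6]
orientation: [0.002, 0.143, 0.99, 0.0]
contact_force: [1.4, -2.7, 8.1]
grip_width: 0.2
finger_force: 4.1
```

Call:
{"op": "carry_out", "data": {
  "dp": [
    [-0.005,0.0015,0],
    [-0.01,0.003,0]
  ],
  "turn": [0,0],
  "fingers": [1,1]
}}

```text
t: 16.25
position: [504.6, 152.4, 107.6]
orientation: [0.001, 0.142, 0.99, 0.0]
contact_force: [0.6, -2.5, 9.3]
grip_width: 0.1
finger_force: 4.4
```

Call:
{"op": "carry_out", "data": {
  "dp": [
    [-0.005,0.0015,0],
    [-0.01,0.003,0],
    [-0.012,0.0035,0]
  ],
  "turn": [0,0,0],
  "fingers": [1,1,1]
}}

```text
t: 16.62
position: [496.8, 154.6, 106.6]
orientation: [-0.0, 0.142, 0.99, 0.0]
contact_force: [-1.1, 0.7, 3.6]
grip_width: 0.0
finger_force: 1.6
```

Call:
{"op": "carry_out", "data": {
  "dp": [
    [0,0,0.02],
    [0,0,0.06],
    [0,0,0.1],
    [-0.02,0.1,0.1],
    [-0.04,0.2,0.1],
    [-0.06,0.3,0.1],
    [-0.08,0.39,0.1],
    [-0.08,0.39,0.1]
  ],
  "turn": [0,0,0,0,0,0,0,0],
  "fingers": [1,1,1,1,1,1,1,1]
}}

```text
t: 17.62
position: [455.4, 354.2, 156.8]
orientation: [-0.0, 0.139, 0.99, 0.001]
contact_force: [0.7, -1.3, 0.5]
grip_width: 0.0
finger_force: 0.0
```

```bash
python3 - <<'E'
from h import *
t6=np.mean([eyes.capture("top").astype(float) for _ in range(6)],0); np.save("top6.npy",t6)
p=[prof(i) for i in(np.load("top2.npy"),np.load("top4.npy"),t6)]
for i in range(2,18): print(-5+.5*i,[np.round(q[i,[0,2,4,6]]).astype(int).tolist() for q in p])
E
```

```text
-4.0 [[141, 139, 140, 138], [138, 136, 138, 137], [141, 139, 139, 136]]
-3.5 [[119, 119, 121, 115], [112, 110, 114, 111], [118, 117, 119, 114]]
-3.0 [[107, 108, 102, 94], [87, 85, 88, 85], [107, 107, 101, 94]]
-2.5 [[103, 100, 95, 91], [66, 63, 73, 70], [103, 99, 95, 90]]
-2.0 [[102, 100, 97, 89], [66, 69, 69, 57], [102, 100, 97, 88]]
-1.5 [[102, 101, 98, 88], [75, 77, 76, 64], [103, 101, 98, 87]]
-1.0 [[102, 101, 99, 87], [87, 94, 92, 73], [104, 103, 99, 86]]
-0.5 [[100, 101, 100, 88], [103, 113, 103, 80], [106, 105, 101, 87]]
0.0 [[96, 99, 101, 88], [108, 113, 106, 85], [106, 107, 103, 88]]
0.5 [[88, 95, 102, 89], [107, 113, 109, 93], [105, 108, 104, 89]]
1.0 [[85, 94, 102, 90], [104, 112, 115, 101], [102, 105, 104, 90]]
1.5 [[85, 93, 99, 85], [97, 110, 115, 100], [98, 102, 100, 85]]
2.0 [[84, 88, 91, 79], [90, 98, 106, 95], [92, 93, 92, 78]]
2.5 [[83, 82, 85, 75], [83, 85, 97, 88], [86, 83, 86, 74]]
3.0 [[88, 89, 87, 73], [86, 90, 94, 81], [90, 90, 88, 73]]
3.5 [[105, 101, 97, 89], [104, 101, 100, 94], [106, 102, 98, 89]]
```

The 8 is home: the pixels match the 9 picture exactly, apart from the lower left, which is now lit. Next I'll measure the hood by triangulating its front-top edge.

```bash
python3 - <<'E'
from h import *
def tri(p,q):
    c1,d1=ray("scene",p);c2,d2=ray("top",q)
    A=np.c_[d1,-d2];t=np.linalg.lstsq(A,c2-c1,rcond=None)[0];a=c1+t[0]*d1;b=c2+t[1]*d2
    return (a+b)/2,np.linalg.norm(a-b)
O=np.array([560.6,110.2,0]);t=np.radians(-16.2);u=np.array([np.cos(t),np.sin(t),0]);v=np.array([-u[1],u[0],0])
rel=lambda p:np.round([(p-O)@u,(p-O)@v,p[2]],1)
S=lambda x,y:(265+x/4,155+y/4);T=lambda x,y:(205+(x-400)/4,160+y/4)
# scene left = world -y (right side); top right = -y
for nm,tr,tl in [("upper",(715,80),(510,30)),("mid",(690,120),(520,75)),("lower",(680,150),(490,95))]:
    for s,tt in(((107,115),tr),((313,150),tl)):
        p,e=tri(S(*s),T(*tt));print(nm,rel(p),"gap",round(e,1))
for s in((80,293),(282,338)): print("hinge edge?",rel(cast("scene",S(*s),108)))
for tt in((450,125),(690,145)): print("top side bottoms",rel(cast("top",T(*tt),108)))
E
```

```text
upper [ 95.4 -57.9 251.6] gap 18.8
upper [ 93.9  53.4 249.5] gap 28.5
mid [ 78.  -55.7 232. ] gap 6.7
mid [ 76.9  48.9 227.8] gap 35.0
lower [ 65.1 -56.2 217.1] gap 1.8
lower [ 66.1  55.4 217.2] gap 20.4
hinge edge? [116.5 -59.4 108. ]
hinge edge? [120.   65.5 108. ]
top side bottoms [ 67.1  81.1 108. ]
top side bottoms [ 91.2 -54.6 108. ]
```

```bash
python3 - <<'E'
from h import *
t6=np.load("top6.npy");sc=cv2.imread("pics/scene3.png")
f=lambda i:cv2.createCLAHE(3,(4,4)).apply(cv2.cvtColor(np.clip(i,0,255).astype(np.uint8),cv2.COLOR_BGR2GRAY))
a=cv2.resize(f(sc)[170:245,275:355],(400,375),interpolation=cv2.INTER_CUBIC);b=cv2.resize(f(t6)[160:235,210:290],(400,375),interpolation=cv2.INTER_CUBIC)
cv2.imwrite("pics/hood2.png",np.hstack([a,b]))
E
```

```text
(no output)
```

View pics/hood2.png

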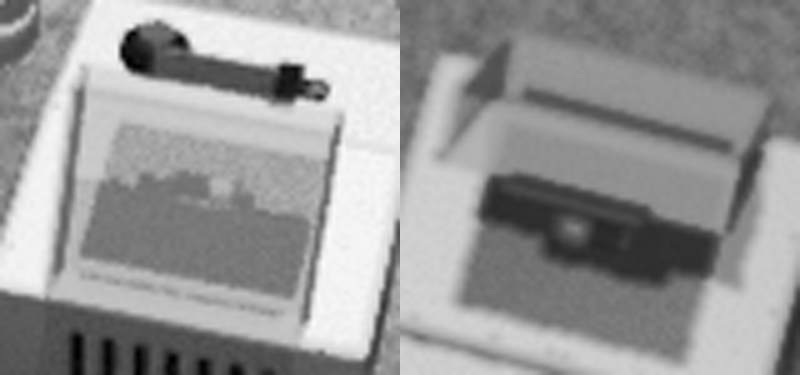

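The enhanced crop confirms the hood. Its front-top edge is at scene crop (85,70)–(340,115) and in the top view at (500,105)–(735,155). Triangulated, it lies 116 mm from a hinge near x=106, which matches the design and gives an opening of about 0.90 rad. I'll push its top along the arc with the shut fingertips.

Call:
{"op": "carry_out", "data": {
  "dp": [
    [0,0,0.12],
    [0,0,0.24],
    [0.03,-0.04,0.26],
    [0.1,-0.13,0.26],
    [0.17,-0.23,0.26],
    [0.24,-0.33,0.26],
    [0.31,-0.43,0.26],
    [0.388,-0.531,0.26],
    [0.388,-0.531,0.26]
  ],
  "turn": [0,0,0,0,0,0,0,0,0],
  "fingers": [1,1,1,1,1,1,1,1,1]
}}

```text
t: 19.05
position: [653.5, 75.3, 286.4]
orientation: [0.001, 0.147, 0.989, -0.002]
contact_force: [-0.5, 1.0, -0.1]
grip_width: -0.1
finger_force: 0.0
```

Call:
{"op": "carry_out", "data": {
  "dp": [
    [0,0,-0.06],
    [-0.006,0.002,-0.104],
    [-0.006,0.002,-0.104],
    [-0.023,0.007,-0.112],
    [-0.037,0.011,-0.118],
    [-0.051,0.015,-0.124],
    [-0.064,0.019,-0.132],
    [-0.077,0.023,-0.141]
  ],
  "turn": [0,0,0,0,0,0,0,0],
  "fingers": [1,1,1,1,1,1,1,1]
}}

```text
t: 20.05
position: [612.6, 95.5, 215.9]
orientation: [0.0, 0.142, 0.99, 0.0]
contact_force: [-0.4, -0.5, 1.9]
grip_width: 0.1
finger_force: 0.6
```

Call:
{"op": "carry_out", "data": {
  "dp": [
    [-0.012,0.003,-0.01],
    [-0.023,0.006,-0.02],
    [-0.033,0.009,-0.032],
    [-0.043,0.012,-0.044],
    [-0.052,0.015,-0.057],
    [-0.06,0.017,-0.071],
    [-0.065,0.019,-0.081],
    [-0.069,0.02,-0.09]
  ],
  "turn": [0,0,0,0,0,0,0,0],
  "fingers": [1,1,1,1,1,1,1,1]
}}

```text
t: 21.05
position: [578.3, 105.1, 170.6]
orientation: [-0.0, 0.142, 0.99, -0.0]
contact_force: [-1.4, -0.1, 0.7]
grip_width: -0.3
finger_force: 0.3
```

Call:
{"op": "carry_out", "data": {
  "dp": [
    [-0.002,0.0005,-0.003],
    [-0.003,0.001,-0.006],
    [-0.003,0.001,-0.008]
  ],
  "turn": [0,0,0],
  "fingers": [1,1,1]
}}

```text
t: 21.42
position: [577.0, 105.8, 167.0]
orientation: [0.0, 0.142, 0.99, 0.0]
contact_force: [-0.7, -0.5, 0.7]
grip_width: 0.1
finger_force: 0.3
```

Closing. I'll keep pressing down in small steps until the force rises.

Call:
{"op": "carry_out", "data": {
  "dp": [
    [0,0,-0.002],
    [0,0,-0.004]
  ],
  "turn": [0,0],
  "fingers": [1,1]
}}

```text
t: 21.68
position: [577.1, 105.8, 165.0]
orientation: [0.0, 0.142, 0.99, 0.0]
contact_force: [-0.8, -0.4, 1.1]
grip_width: -0.1
finger_force: 0.3
```

Call:
{"op": "carry_out", "data": {
  "dp": [
    [0,0,-0.002],
    [0,0,-0.002]
  ],
  "turn": [0,0],
  "fingers": [1,1]
}}

```text
t: 21.92
position: [577.0, 105.7, 163.9]
orientation: [0.0, 0.142, 0.99, -0.0]
contact_force: [-0.1, 0.1, -0.0]
grip_width: -0.3
finger_force: 0.0
```

Call:
{"op": "carry_out", "data": {
  "dp": [
    [0,0,-0.002],
    [0,0,-0.002]
  ],
  "turn": [0,0],
  "fingers": [1,1]
}}

```text
t: 22.18
position: [577.0, 105.7, 162.9]
orientation: [0.0, 0.142, 0.99, -0.0]
contact_force: [0.5, 0.3, 0.1]
grip_width: -0.2
finger_force: 0.0
```

Call:
{"op": "carry_out", "data": {
  "dp": [
    [0,0,-0.002],
    [0,0,-0.002]
  ],
  "turn": [0,0],
  "fingers": [1,1]
}}

```text
t: 22.42
position: [577.1, 105.7, 162.6]
orientation: [0.0, 0.142, 0.99, 0.0]
contact_force: [-1.8, -0.1, 4.9]
grip_width: 0.1
finger_force: 2.8
```

Call:
{"op": "carry_out", "data": {
  "dp": [
    [0,0,-0.002],
    [0,0,-0.002]
  ],
  "turn": [0,0],
  "fingers": [1,1]
}}

```text
t: 22.68
position: [577.1, 105.7, 162.4]
orientation: [0.0, 0.142, 0.99, 0.0]
contact_force: [-5.4, -0.6, 12.7]
grip_width: -0.0
finger_force: 6.6
```

Call:
{"op": "carry_out", "data": {
  "dp": [
    [0,0,-0.002],
    [0,0,-0.002]
  ],
  "turn": [0,0],
  "fingers": [1,1]
}}

```text
t: 22.92
position: [577.1, 105.7, 162.3]
orientation: [0.0, 0.142, 0.99, 0.0]
contact_force: [-7.8, -1.3, 21.9]
grip_width: -0.2
finger_force: 10.4
```

Call:
{"op": "carry_out", "data": {
  "dp": [
    [0,0,0.05],
    [0,0,0.1],
    [-0.06,-0.01,0.12],
    [-0.13,-0.025,0.12],
    [-0.198,-0.042,0.12],
    [-0.198,-0.042,0.12],
    [-0.198,-0.042,0.12]
  ],
  "turn": [0,0,0,0,0,0,0],
  "fingers": [1,1,1,1,1,1,1]
}}

```text
t: 23.8
position: [478.9, 85.0, 220.3]
orientation: [0.001, 0.142, 0.99, 0.0]
contact_force: [0.6, 0.4, 0.2]
grip_width: 0.1
finger_force: 0.0
```

```bash
python3 - <<'E'
from h import *
sc=eyes.capture("scene");t=eyes.capture("top");s=robot.state();print(s["t"],s["position"],s["contact_force"])
a=cv2.resize(sc[150:260,265:375],(440,440),interpolation=cv2.INTER_CUBIC)
b=cv2.resize(t[150:300,185:305],(352,440),interpolation=cv2.INTER_CUBIC)
cv2.imwrite("pics/shut.png",np.hstack([a,b]))
E
```

```text
23.9 [479.09938091  84.9841057  220.14325755] [0.85034515 0.51524575 0.03017868]
```

View pics/shut.png

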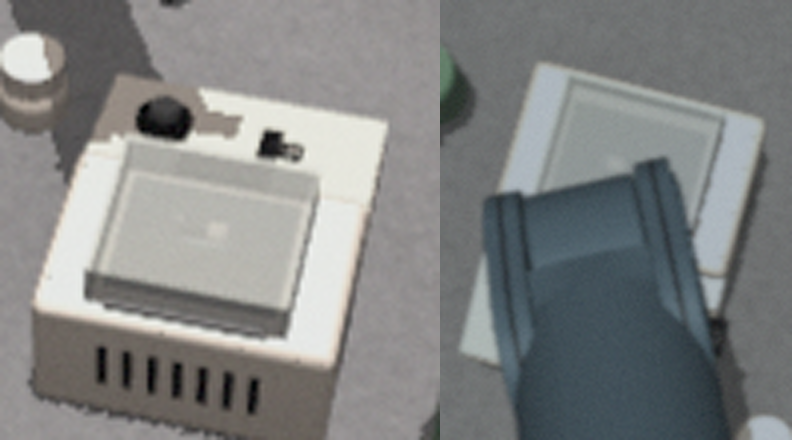

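The hood lies flat and shut on the housing, its outline at crop (90–320,145–330). Next I'll lower the fingertip onto the start button.

Call:
{"op": "carry_out", "data": {
  "dp": [
    [0,0,-0.1],
    [0,0,-0.18],
    [0,0,-0.19],
    [0,0,-0.19]
  ],
  "turn": [0,0,0,0],
  "fingers": [1,1,1,1]
}}

```text
t: 24.4
position: [478.9, 84.8, 125.6]
orientation: [0.0, 0.142, 0.99, 0.0]
contact_force: [0.4, -0.7, -0.1]
grip_width: -0.2
finger_force: 0.0
```

Call:
{"op": "carry_out", "data": {
  "dp": [
    [0.0005,0,-0.004],
    [0.001,0,-0.006]
  ],
  "turn": [0,0],
  "fingers": [1,1]
}}

```text
t: 24.65
position: [479.4, 84.9, 123.0]
orientation: [0.001, 0.142, 0.99, 0.0]
contact_force: [-0.5, -0.0, -0.2]
grip_width: 0.2
finger_force: 0.0
```

Call:
{"op": "carry_out", "data": {
  "dp": [
    [0.0005,0,-0.002],
    [0.001,0,-0.004]
  ],
  "turn": [0,0],
  "fingers": [1,1]
}}

```text
t: 24.9
position: [479.6, 84.8, 120.4]
orientation: [0.001, 0.142, 0.99, 0.0]
contact_force: [0.1, 0.1, 2.2]
grip_width: -0.1
finger_force: 1.2
```

Call:
{"op": "carry_out", "data": {
  "dp": [
    [0.0005,0,-0.002],
    [0.001,0,-0.004]
  ],
  "turn": [0,0],
  "fingers": [1,1]
}}

```text
t: 25.15
position: [480.1, 84.7, 118.2]
orientation: [0.001, 0.142, 0.99, 0.0]
contact_force: [0.9, -1.3, 4.1]
grip_width: 0.0
finger_force: 2.0
```

Contact came near z=121.5, as predicted. Pressing on to the bottom.

Call:
{"op": "carry_out", "data": {
  "dp": [
    [0.0005,0,-0.002],
    [0.001,0,-0.004]
  ],
  "turn": [0,0],
  "fingers": [1,1]
}}

```text
t: 25.4
position: [480.7, 84.6, 116.5]
orientation: [0.001, 0.142, 0.99, 0.0]
contact_force: [-2.7, -0.7, 16.9]
grip_width: 0.0
finger_force: 8.4
```

Call:
{"op": "carry_out", "data": {
  "dp": [
    [0.0005,0,-0.002],
    [0.0005,0,-0.003]
  ],
  "turn": [0,0],
  "fingers": [1,1]
}}

```text
t: 25.65
position: [480.8, 84.6, 116.1]
orientation: [0.0, 0.142, 0.99, 0.0]
contact_force: [-5.5, -2.1, 28.6]
grip_width: -0.1
finger_force: 14.7
```

The button bottomed out after about 5 mm. I'll release, retreat clear and check.

Call:
{"op": "carry_out", "data": {
  "dp": [
    [0,0,0.03],
    [0,0,0.1],
    [0,0,0.15],
    [-0.02,0.1,0.15],
    [-0.03,0.2,0.15],
    [-0.04,0.3,0.15],
    [-0.05,0.4,0.15],
    [-0.06,0.5,0.15],
    [-0.06,0.5,0.15]
  ],
  "turn": [0,0,0,0,0,0,0,0,0],
  "fingers": [1,1,1,1,1,1,1,1,1]
}}

```text
t: 26.78
position: [447.8, 339.5, 189.0]
orientation: [-0.001, 0.139, 0.99, 0.001]
contact_force: [0.8, -0.8, 0.1]
grip_width: 0.4
finger_force: 0.0
```

```bash
python3 - <<'E'
from h import *
t7=np.mean([eyes.capture("top").astype(float) for _ in range(4)],0); t6=np.load("top6.npy")
print(robot.state()["t"],robot.state()["contact_force"],np.abs(prof(t7)-prof(t6)).max())
b=cv2.resize(t7[150:310,170:390],None,fx=3.5,fy=3.5,interpolation=cv2.INTER_CUBIC)
cv2.imwrite("pics/end.png",np.clip(b,0,255).astype(np.uint8))
E
```

```text
26.975 [-0.03532601 -0.9056651   0.04910438] 2.09375
```

View pics/end.png

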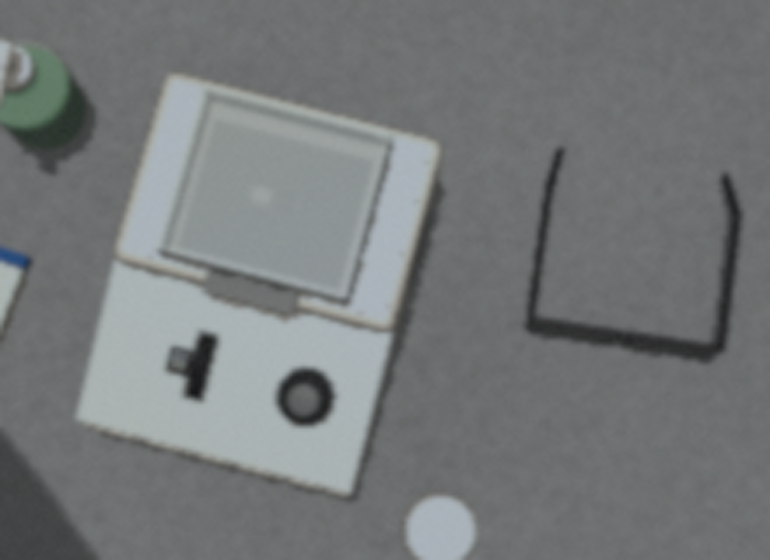

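The picture shows the hood shut, with its grey lip over the panel's rear edge at (250,293). The window at (182,360) matches the 8 picture, the button is up at (303,397), and the bystanders are in place.

```bash
python3 -c "
from station import robot
print(robot.close_job())"
```

```text
the job is handed in; nothing more can be done
None
```

The job is handed in: the timer was set to 8, then the hood was pushed shut, then the start button was pressed about 5 mm to its stop and released; the final picture matched the 8 and showed the hood shut, the button up and the counter items undisturbed, but no verdict came back.

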